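# Start the slicing machine from its desk console

## Task

Start the slicing machine from its desk console, in this order: tip the rocker switch fully on by pressing its raised far end down, then push the square latching key fully home so that it stays down, then press the round key fully home and let it spring back up. Do not press the oblong key or any key before its turn, and leave the vial, bottle, box and chuck where they stand; nothing is to be picked up.

Things in the scene. Friction and masses are not known exactly. Their poses are not given: they have to be found in the camera images.
- console: White desk console fixed on the table, 285 mm deep, 370 mm wide. Origin on the table under the middle of its row of controls; x points away from the operator, y along the row. Flat deck 50 mm above the table from x -75 to +62 mm; then a screen slopes up to 101 mm at x +188 mm. Four modules stand on the deck at x 0, y -97.5, -32.5, 32.5, 97.5 mm; which stands where varies.
- rocker_press (a point): Place to press the rocker switch: upper face of its far half (console +x), 20 mm from the pivot, moves with it; about 84 mm above the table when off, 76 when on. The rocker is a black bar 54 mm long (console x), 26 wide, 8 thick, pivoted at its middle 76 mm above the table. Off: far end up about 5 mm. It stays where left; friction, about 3 N at this point.
- rocker_module: Aluminium plate 78 by 56 by 8 mm on the deck under the rocker, turned as the console; origin at the centre of its underside. The three keys stand on equal plates, centred.
- rocker (a joint): Tilt of the rocker in rad: 0 = fully off (far end up), 0.2 = level, 0.4 = fully on (far end down, hard stop). It starts between 0 and 0.05.
- square_top (a point): Centre of the top face of the square key, 28 by 28 mm, standing 14 mm above its module; 72 mm above the table when up. Moves with the key.
- square_key (a joint): Travel of the square latching key. Its axis is vertical. Joint 0 = fully up, 0.006 m = fully home (hard stop). It needs about 4 N and has no spring: it stays where it is pushed.
- round_top (a point): Centre of the top face of the round key, 30 mm in diameter, standing 14 mm above its module; 72 mm above the table when up. Moves with the key.
- round_key (a joint): Travel of the round spring key. Its axis is vertical. Joint 0 = fully up, 0.006 m = fully home (hard stop). It needs about 5 N to be fully down and springs back up by itself.
- oblong_top (a point): Centre of the top face of the oblong key (16 mm along console x, 44 mm along y), 72 mm above the table when up. Not to be pressed.
- oblong_key (a joint): Travel of the oblong spring key. Its axis is vertical. Joint 0 = fully up, 0.006 m = fully home (hard stop). It starts to move at about 1.5 N.
- vial: Small capped amber glass vial, 24 mm diameter, 36 mm tall, standing loose on the console's deck near its +y end. Origin at the centre of its underside.
- bottle: White capped bottle, 48 mm diameter, 85 mm tall, standing loose on the table beside the console. Origin at the centre of its underside.
- gridbox: Flat closed blue plastic box, 90 by 60 by 18 mm, lying loose on the table beside the console. Origin at the centre of its underside.
- chuck: Small steel specimen chuck, a stepped cylinder 32 mm in diameter and 34 mm tall, standing loose on the table beside the console. Origin at the centre of its underside.
There are look-alikes about, which are no part of the job. Leave any green or purple look-alike of the vial alone.

How it is judged:
By the outcome, as a careful person would: the job done as asked, in the order asked, and still so for the second after the job is handed in, with the robot touching nothing.
It also fails if it takes over 48 s, if anything falls off the work surface, if the arm or the gripper's body presses on something with over 40 N, if the wrist force passes 120 N, or if a joint passes its speed limit or range.

## Robot

A 6-joint arm with a two-finger parallel gripper is mounted at the origin on the work surface. World frame = base frame: x ahead of the robot, y to its left, z up, the work surface at z = 0. Lengths are in mm, angles in rad, forces in N, time in s.
With the tool pointing down it reaches from about 350 to 875 mm from the base axis. Payload 4.2 kg.
Tool frame: the origin (TCP) lies midway between the tips of the shut fingers; the grasp point (between the pads) lies 19 mm behind it; z points along the fingers, y is the line along which they close (so a half turn about z gives the same grasp; the last joint's range is limited). The gripper opens to 85 mm and grips with 20 to 120 N. Pads are 22 mm wide; open, the fingers measure 114 mm over their backs; the gripper's body (76 mm by 85 mm) begins 54 mm behind the grasp point. The pads swing forward as they close: fully open they stand 13 mm farther back than shut.
Start: joints at [0.259, 0.385, 0.008, 0, -1.194, -0.259], TCP at [624.979, 0.025, 231.312] pointing down, gripper open.
Joint ranges: [-3.14, 3.14], [-1.21, 2.06], [-1.07, 1.41], [-3.16, 2.05], [-2.99, -0.16], [-3.1, 3.1]. Speed limits (rad/s): [2.79, 2.79, 3.14, 3.14, 3.14, 3.14].

## Interface

Orientations are given as a unit quaternion [x, y, z, w].
In Python, from bench import arm, eyes, nets gives the robot as it stands.
- The arm moves only by the tool apply_moves, never from a script. Its arguments are lists of equal length, an entry for each row: "delta_rot": the turn, a rotation vector about the tool's x, y, z as a fraction of full scale, a list of three; "xyz": the shift along the tool's x, y, z as a fraction of full scale, a list of three; "hand": the gripper command: -1 is fully open, 1 is shut, values between are in proportion. In form: {"delta_rot": [[ax, ay, az], ...], "xyz": [[dx, dy, dz], ...], "hand": [hand, ...]}. A call has 1 to 20 rows; each row shifts and turns the commanded pose from where the row before left it, along the tool's axes as they then stand; what a row does not reach is not made up. Full scale, the value 1, is 0.025 m for a shift and 6 degrees for a turn. A row lasts 1/12 s, in which the tool goes at most 41.7 mm and 7.16 degrees, less where a joint would pass 70% of its speed; a pose out of reach is approached as far as the arm can. A call with a number of a shift or a turn outside -1 to 1 is refused whole. A call with a gripper value outside its range is refused whole. The fingers move at their own pace and stop on an object; the grip force is fixed at half the most. Time passes only in rows, so rows that do not move let the fingers close. It gives the time, the measured TCP pose, the force, the opening and the grip force at its end, in the units of the state.
- arm.read_state(): the state, without advancing time (a new reading comes with each control period).
- eyes.get_image(name): name is "scene" or "side" or "wrist"; returns a dict with "frame" (480x640x3 uint8, red, green, blue), "range_z" (480x640 float32, mm along the optical axis (not along the pixel's ray), 0 where there is no reading), "camera_matrix" (3x3 intrinsics, pixels), "R" (3x3) and "t" (3): a world point X has camera coordinates R X + t; the wrist camera has in their place "hand_eye" (4x4, takes a point from camera to tool coordinates, whose origin is the TCP and whose axes are the flange's). Camera axes: x right, y down, z forward; pixel columns grow to the right and rows downward; lengths in mm; the calibration is good to about 2 mm. A picture is of the moment at which its call begins: read the wrist's pose just before it.
- arm.job_done(): hands the job in; it is judged then, once.
Trained networks look in a picture, given as the dict that the camera call returned (one of the last four; its "shot" number tells which), for a name from the list of things; names that differ only in an ending like _2 or _b are one class to them, and where a whole thing is asked for, a point or a joint stands for the part that bears it (a point fixed in the world has none). Each returns a list of dicts, best first, with "score" (0 to 1); they miss things now and then, are a little off and sometimes report something else, mostly with a low value. They report only what shows in the picture. A call takes as long as a camera call. They do not tell look-alikes from the thing itself.
- nets.look_for(name, picture): "bbox" ([left, top, right, bottom] in pixels, round what is visible of it).
- nets.masks_of(name, picture): "region" (480x640 bool, what is visible of it) and "bbox" ([left, top, right, bottom] in pixels, round what is visible of it).
The state is a dict: "clock": time; "joints": joint angles; "joint_vel": joint speeds; "joint_efforts": joint torques, N m; "position": TCP position; "ee_rot": TCP orientation; "contact_force": force on the tool from outside, world axes, zero at the start; "wrist_torque": the same for the moment, N m; "gripper_width": finger opening in mm; "grasp_force": force on a finger pad.
Only numpy, scipy, OpenCV 4.12 (cv2) and the standard library are available. Lean on these libraries where they do the work, as an engineer would, in place of code of your own. Each camera call takes 0.05 s, during which the arm holds its last target. There are 200 camera calls.

## Working session

There is one attempt and no reset: what is moved stays moved. The work goes in short steps, Python scripts to look and compute and a tool call to move; the robot and the scene stay as the last step left them, time stands still between calls to the robot, and variables do not carry over. Pictures are saved under pics/ and viewed, at most 10 in all, crops included, and the job is handed in when it is done.

Besides the shell and the picture viewer there is one more tool, called after "Request:" as a command line: name --argument value ..., lists and objects as JSON in quotes. apply_moves: Moves the arm, as the interface text tells. Its arguments: {"type":"object","properties":{"delta_rot":{"type":"array"},"xyz":{"type":"array"},"hand":{"type":"array"}},"required":["delta_rot","xyz","hand"]}

```bash
mkdir -p pics; cat > h.py <<'E'
import numpy as np, cv2
from bench import arm, eyes, nets
from scipy.spatial.transform import Rotation as Ro
def towrist(p,st):
    T=np.eye(4);T[:3,:3]=Ro.from_quat(st["ee_rot"]).as_matrix();T[:3,3]=st["position"]
    return T@p["hand_eye"]
def cloud(p,m,st=None):
    K=p["camera_matrix"];v,u=np.nonzero(m&(p["range_z"]>0));z=p["range_z"][v,u]
    X=np.c_[(u-K[0,2])/K[0,0]*z,(v-K[1,2])/K[1,1]*z,z]
    if st is not None:
        T=towrist(p,st);return X@T[:3,:3].T+T[:3,3]
    return (X-p["t"])@p["R"]
E
python3 - <<'E'
from h import *
st=arm.read_state();print(st)
for c in["scene","wrist"]:
    p=eyes.get_image(c);cv2.imwrite(f"pics/{c}0.png",p["frame"][:,:,::-1])
    for n in["rocker","square_key","round_key","oblong_key","vial","console"]:
        for r in nets.masks_of(n,p)[:2]:
            X=cloud(p,r["region"],st if c=="wrist" else None)
            print(c,n,round(r["score"],2),np.round(r["bbox"]),np.round(np.median(X,0),1) if len(X) else 0, len(X))
E
```

```text
{'clock': 0.0, 'joints': array([ 2.58600954e-01,  3.85562758e-01,  6.59070280e-03, -5.27265690e-04,
       -1.19401042e+00, -2.58581923e-01]), 'joint_vel': array([ 0.00199141, -0.00032329,  0.00077964, -0.00026878,  0.00011691,
       -0.00055532]), 'joint_efforts': array([-9.55001960e-04, -3.92286408e+01,  1.88399577e+01,  4.18616563e+00,
       -4.72148502e-03,  8.27910434e-07]), 'position': array([6.24393664e+02, 2.18196461e-02, 2.30199915e+02]), 'ee_rot': array([-0.70704428,  0.70716838,  0.00076138, -0.00082168]), 'contact_force': array([-0.16607586,  0.87333169, -0.24416009]), 'wrist_torque': array([0.02097203, 0.04569757, 0.04151434]), 'grasp_force': 0.0, 'gripper_width': 85.2150692593859}
scene rocker 0.61 [288. 230. 307. 247.] [520.   -6.6  74.2] 228
scene square_key 0.52 [344. 255. 360. 269.] [542.9 120.7  72. ] 206
scene round_key 0.76 [372. 269. 388. 283.] [557.6 184.   72. ] 180
scene oblong_key 0.69 [312. 244. 336. 258.] [531.6  57.2  71.6] 197
scene oblong_key 0.45 [435. 309. 463. 350.] [623.2 343.3  54.4] 847
scene vial 0.77 [452. 267. 463. 287.] [461.3 333.9  27.2] 205
scene vial 0.67 [476. 290. 492. 307.] [503.8 391.   30.8] 205
scene console 0.69 [206. 211. 430. 390.] [683.4  94.4  64.8] 18920
wrist rocker 0.71 [418. 192. 487. 236.] [518.  -11.1  73.7] 2106
wrist square_key 0.86 [393. 329. 428. 371.] [541.4 113.5  71.3] 1065
wrist round_key 0.71 [377. 392. 409. 431.] [553.4 176.6  71.1] 891
wrist oblong_key 0.61 [414. 261. 451. 314.] [529.1  52.   71.3] 1164
wrist console 0.9 [183.  37. 560. 447.] [627.6  -8.1  70. ] 87449
```

View pics/scene0.png

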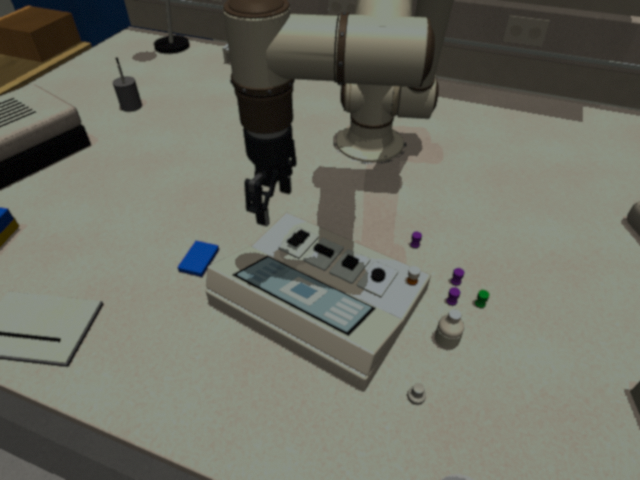

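View pics/wrist0.png

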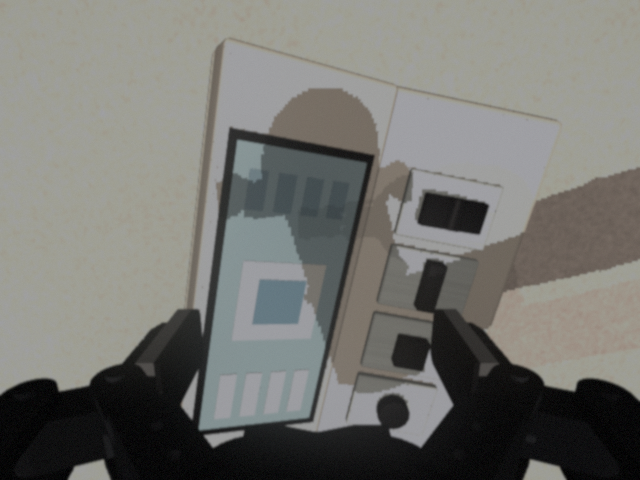

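The scene view shows the row as rocker (298,238), oblong (324,250), square (350,262), round (378,275), with the amber vial at (412,276). The wrist view agrees, with the rocker at (453,213) and the round key at (393,411). Next I'll fit the top faces.

```bash
cat > fit.py <<'E'
from h import *
def run(cams):
    out=[]
    for c in cams:
        st=arm.read_state();p=eyes.get_image(c)
        for n in["rocker","square_key","round_key","oblong_key"]:
            R=nets.masks_of(n,p)
            if not R: print(c,n,"none");continue
            r=R[0];X=cloud(p,r["region"],st if c=="wrist" else None)
            X=X[(X[:,2]>69)&(X[:,2]<90)]
            if len(X)<20: continue
            (cx,cy),s,a=cv2.minAreaRect(X[:,:2].astype(np.float32))
            print(c,n,round(r["score"],2),len(X),"mean",np.round(X.mean(0),1),"rect",np.round([cx,cy,*s,a],1),"zmax",X[:,2].max().round(1))
if __name__=="__main__":
    import sys;run(sys.argv[1:])
E
python3 fit.py scene side wrist
```

```text
scene rocker 0.57 197 mean [521.3  -7.3  74. ] rect [516.6  -7.7  26.   54.7  80.9] zmax 80.0
scene square_key 0.51 135 mean [542.2 119.9  72.5] rect [540.7 120.   28.5  27.6  80.8] zmax 75.5
scene round_key 0.69 129 mean [554.6 183.8  72.7] rect [553.9 183.9  26.1  28.4  64.1] zmax 75.9
scene oblong_key 0.54 126 mean [528.7  55.9  72.3] rect [528.5  55.7  43.6  16.9  77.8] zmax 76.0
side rocker 0.58 210 mean [515.5  -4.9  73.8] rect [514.5  -5.4  25.2  54.   80.1] zmax 80.3
side square_key 0.46 151 mean [538.8 122.1  72.9] rect [540.6 120.8  28.7  30.   80. ] zmax 76.5
side round_key 0.61 131 mean [550.6 185.7  72.9] rect [552.5 183.5  24.6  28.7  46.4] zmax 76.4
side oblong_key 0.77 130 mean [526.7  58.1  72.8] rect [528.2  57.3  43.9  18.7  80.6] zmax 76.1
wrist rocker 0.95 1912 mean [520.  -11.4  73.9] rect [516.6 -10.2  26.   52.5  78.8] zmax 78.3
wrist square_key none
wrist round_key 0.85 694 mean [553.4 179.4  72.1] rect [552.7 180.3  28.5  29.   60.4] zmax 74.1
wrist oblong_key 0.71 935 mean [528.9  52.5  72.1] rect [528.4  53.3  44.   16.3  78.8] zmax 74.3
```

Request:
apply_moves --delta_rot '[[0,0,0.91],[0,0,0.91],[0,0,0],[0,0,0],[0,0,0],[0,0,0],[0,0,0],[0,0,0]]' --xyz '[[0,0.8,0],[0,0.8,0],[0,0.8,0],[0,0.6,0],[0,0,0],[0,0,0],[0,0,0],[0,0,0]]' --hand '[1,1,1,1,1,1,1,1]'

```text
clock: 2.12
position: [551.5, 8.5, 231.2]
ee_rot: [-0.637, 0.771, -0.0, 0.0]
contact_force: [0.6, 0.2, -0.8]
gripper_width: -0.1
grasp_force: 0.0
```

```bash
python3 fit.py wrist side; python3 -c "
from h import *
cv2.imwrite('pics/w1.png',eyes.get_image('wrist')['frame'][:,:,::-1])
s=arm.read_state();print(s['contact_force'],s['gripper_width'],Ro.from_quat(s['ee_rot']).as_matrix().round(3))"
```

```text
wrist rocker 0.8 2007 mean [518.7 -11.1  73.8] rect [516.  -10.1  26.1  53.3  78.9] zmax 78.2
wrist square_key 0.62 164 mean [530.1 111.2  72. ] rect [529.7 113.5  10.1  18.    0.8] zmax 74.0
wrist round_key none
wrist oblong_key 0.8 930 mean [528.2  52.   72.2] rect [528.   53.2  43.3  16.1  78.7] zmax 74.5
side rocker 0.72 229 mean [516.3  -5.8  73.9] rect [515.5  -7.5  28.8  54.9  79.3] zmax 79.9
side square_key 0.69 3838 mean [659.8  85.6  79.3] rect [599.4  82.3 373.4 233.2  75. ] zmax 90.0
side round_key 0.49 131 mean [551.1 185.8  73.1] rect [553.1 186.   27.   28.4  79.3] zmax 76.4
side oblong_key 0.74 128 mean [527.   58.6  72.8] rect [528.   57.2  45.   18.5  79.5] zmax 76.4
[ 1.3339334  -0.19753328 -0.60696548] -0.11318625625577682 [[-0.189 -0.982 -0.   ]
 [-0.982  0.189 -0.   ]
 [ 0.     0.    -1.   ]]
```

View pics/w1.png

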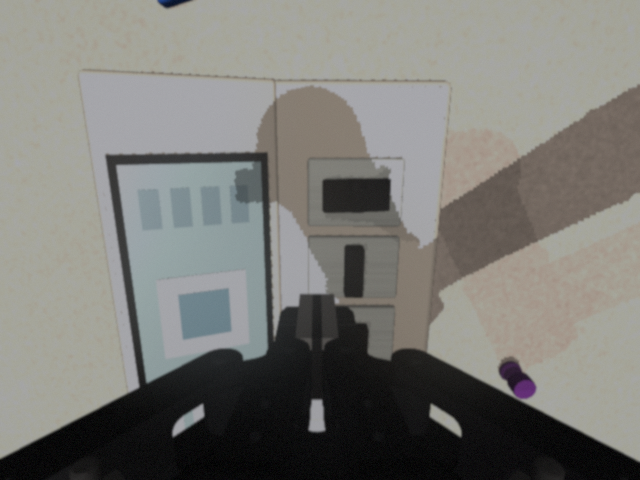

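The fingers are shut and aligned with the console. The wrist view has the rocker at (356,195) and the oblong key at (354,270). I'm moving above the rocker's far half and going down to about z 95.

Request:
apply_moves --delta_rot '[[0,0,0],[0,0,0],[0,0,0],[0,0,0],[0,0,0],[0,0,0],[0,0,0],[0,0,0],[0,0,0],[0,0,0]]' --xyz '[[0.47,0.17,0],[0.47,0.17,0],[0,0,0.9],[0,0,0.9],[0,0,0.9],[0,0,0.9],[0,0,0.9],[0,0,0.9],[0,0,0],[0,0,0]]' --hand '[1,1,1,1,1,1,1,1,1,1]'

```text
clock: 3.5
position: [537.0, -13.8, 95.9]
ee_rot: [-0.636, 0.771, 0.0, -0.001]
contact_force: [0.7, -0.4, -0.0]
gripper_width: -0.5
grasp_force: 0.0
```

```bash
python3 -c "
from h import *
p=eyes.get_image('wrist');cv2.imwrite('pics/w2.png',p['frame'][:,:,::-1])
p=eyes.get_image('side');u=nets.look_for('rocker',p)[:1];print(u)
f=p['frame'][:,:,::-1];b=u[0]['bbox'];x,y=int((b[0]+b[2])/2),int((b[1]+b[3])/2)
cv2.imwrite('pics/s2.png',cv2.resize(f[max(0,y-60):y+60,max(0,x-80):x+80],(640,480)))"
```

```text
[{'bbox': [322.7, 235.6, 349.9, 255.3], 'score': 0.63}]
```

View pics/s2.png

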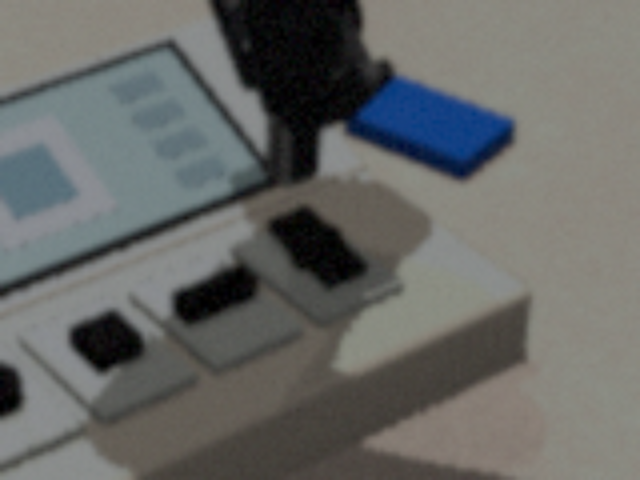

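View pics/w2.png

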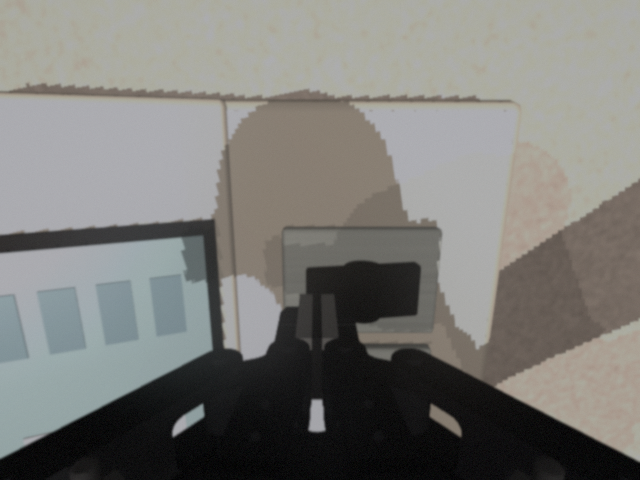

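The side crop shows the finger tip at (293,180), above the rocker's far end. In the wrist view the tip is at (317,297), about 22 mm past the rocker centre at (363,291). Now I press down slowly.

Request:
apply_moves --delta_rot '[[0,0,0],[0,0,0],[0,0,0],[0,0,0],[0,0,0],[0,0,0],[0,0,0],[0,0,0],[0,0,0]]' --xyz '[[0,0,0.12],[0,0,0.12],[0,0,0.08],[0,0,0.08],[0,0,0.08],[0,0,0.08],[0,0,0.08],[0,0,0],[0,0,0]]' --hand '[1,1,1,1,1,1,1,1,1]'

```text
clock: 4.4
position: [537.8, -12.9, 80.1]
ee_rot: [-0.637, 0.771, 0.0, -0.0]
contact_force: [1.4, 0.4, -0.6]
gripper_width: -0.1
grasp_force: 0.0
```

Request:
apply_moves --delta_rot '[[0,0,0],[0,0,0],[0,0,0],[0,0,0]]' --xyz '[[0,0,0.04],[0,0,0.04],[0,0,0],[0,0,0]]' --hand '[1,1,1,1]'

```text
clock: 4.73
position: [537.9, -12.9, 78.3]
ee_rot: [-0.637, 0.771, 0.0, -0.0]
contact_force: [0.7, -0.0, -0.1]
gripper_width: 0.2
grasp_force: 0.0
```

Request:
apply_moves --delta_rot '[[0,0,0],[0,0,0],[0,0,0]]' --xyz '[[0,0,0.05],[0,0,0.05],[0,0,0]]' --hand '[1,1,1]'

```text
clock: 4.98
position: [538.2, -12.9, 75.9]
ee_rot: [-0.637, 0.771, -0.0, 0.0]
contact_force: [0.2, -0.1, 0.2]
gripper_width: 0.3
grasp_force: 0.3
```

```bash
python3 -c "
from h import *
p=eyes.get_image('side')
f=p['frame'][:,:,::-1];x,y=336,240
cv2.imwrite('pics/s3.png',cv2.resize(f[y-45:y+45,x-60:x+60],(640,480)))"
```

```text
(no output)
```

View pics/s3.png

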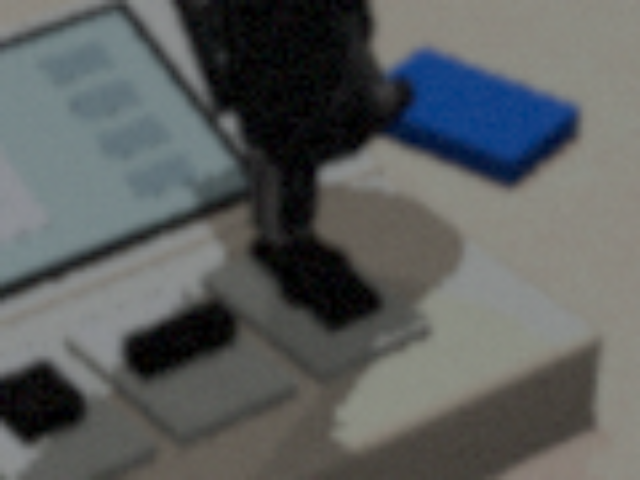

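The tip is on the rocker's far end at (285,240), with no stop felt yet. I'll keep going down until the force rises.

Request:
apply_moves --delta_rot '[[0,0,0],[0,0,0],[0,0,0]]' --xyz '[[0,0,0.05],[0,0,0],[0,0,0]]' --hand '[1,1,1]'

```text
clock: 5.28
position: [538.4, -12.9, 74.8]
ee_rot: [-0.637, 0.771, -0.0, 0.0]
contact_force: [1.1, -0.6, 1.6]
gripper_width: -0.1
grasp_force: 0.7
```

Request:
apply_moves --delta_rot '[[0,0,0],[0,0,0],[0,0,0]]' --xyz '[[0,0,0.05],[0,0,0],[0,0,0]]' --hand '[1,1,1]'

```text
clock: 5.53
position: [538.4, -12.9, 73.5]
ee_rot: [-0.637, 0.771, -0.0, 0.0]
contact_force: [2.6, -0.1, 2.7]
gripper_width: -0.3
grasp_force: 1.0
```

Request:
apply_moves --delta_rot '[[0,0,0],[0,0,0],[0,0,0]]' --xyz '[[0,0,0.05],[0,0,0],[0,0,0]]' --hand '[1,1,1]'

```text
clock: 5.78
position: [538.1, -12.8, 72.1]
ee_rot: [-0.637, 0.771, -0.0, 0.0]
contact_force: [1.9, -0.8, 2.7]
gripper_width: -0.2
grasp_force: 1.1
```

Request:
apply_moves --delta_rot '[[0,0,0],[0,0,0],[0,0,0]]' --xyz '[[0,0,0.05],[0,0,0],[0,0,0]]' --hand '[1,1,1]'

```text
clock: 6.03
position: [538.3, -12.8, 70.9]
ee_rot: [-0.637, 0.771, -0.0, 0.0]
contact_force: [1.8, -0.9, 1.5]
gripper_width: -0.3
grasp_force: 1.3
```

Request:
apply_moves --delta_rot '[[0,0,0],[0,0,0],[0,0,0]]' --xyz '[[0,0,0.04],[0,0,0],[0,0,0]]' --hand '[1,1,1]'

```text
clock: 6.28
position: [538.3, -12.8, 69.9]
ee_rot: [-0.637, 0.771, -0.0, 0.0]
contact_force: [2.8, -1.5, 2.8]
gripper_width: -0.0
grasp_force: 1.5
```

```bash
python3 -c "
from h import *
p=eyes.get_image('side')
f=p['frame'][:,:,::-1];x,y=336,240
cv2.imwrite('pics/s4.png',cv2.resize(f[y-30:y+30,x-40:x+40],(640,480)))
st=arm.read_state();print(st['contact_force'],st['position'])
for c in['side','wrist','scene']:
  p=eyes.get_image(c)
  for r in nets.masks_of('rocker',p)[:1]:
    X=cloud(p,r['region'],st if c=='wrist' else None)
    u=(X[:,:2]-[516,-8.5])@[.982,-.19]; v=(X[:,:2]-[516,-8.5])@[.19,.982]
    for a in range(-30,30,6):
      k=(u>=a)&(u<a+6)&(X[:,2]>66)&(X[:,2]<95)
      if k.sum()>3: print(c,a,np.percentile(X[k,2],[50,90]).round(1),k.sum(), v[k].min().round(),v[k].max().round())
"
```

```text
[ 2.03445242 -0.46099174  2.58468988] [538.28568983 -12.81713539  69.91918725]
side -30 [73.6 76.7] 31 -10.0 13.0
side -24 [76.  77.5] 27 -11.0 15.0
side -18 [75.2 76.1] 23 -10.0 14.0
side -12 [74.2 76.4] 27 -12.0 15.0
side -6 [75.8 78.2] 35 -13.0 15.0
side 0 [75.3 77.6] 22 -12.0 15.0
side 6 [72.4 73.6] 11 -9.0 14.0
side 12 [71.4 71.9] 19 -11.0 14.0
side 18 [70.6 70.8] 7 9.0 15.0
scene -30 [75.2 77.5] 10 -7.0 13.0
scene -24 [74.8 77.1] 26 -11.0 14.0
scene -18 [75.1 76.5] 26 -7.0 14.0
scene -12 [74.1 75.1] 19 -6.0 14.0
scene -6 [76.4 77.2] 15 -2.0 14.0
scene 0 [73.7 77.1] 18 1.0 14.0
scene 6 [71.2 75.3] 13 6.0 14.0
scene 12 [69.6 72.1] 8 8.0 14.0
scene 18 [69.2 69.9] 6 7.0 13.0
scene 24 [69.4 70.2] 4 7.0 14.0
```

View pics/s4.png

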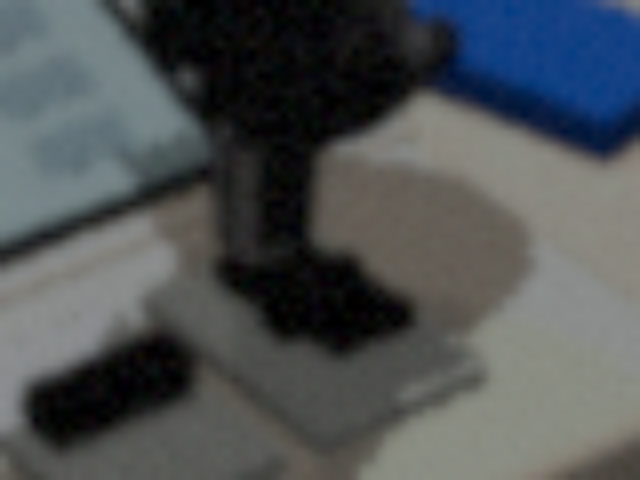

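The rocker is moving: the tip sits at (265,260) and its far end is now lower than its near end. There's no hard stop yet, so I continue.

Request:
apply_moves --delta_rot '[[0,0,0],[0,0,0],[0,0,0]]' --xyz '[[0,0,0.04],[0,0,0],[0,0,0]]' --hand '[1,1,1]'

```text
clock: 6.88
position: [538.1, -12.9, 68.8]
ee_rot: [-0.637, 0.771, -0.0, 0.0]
contact_force: [2.9, 0.0, 3.0]
gripper_width: -0.2
grasp_force: 1.8
```

Request:
apply_moves --delta_rot '[[0,0,0],[0,0,0],[0,0,0]]' --xyz '[[0,0,0.04],[0,0,0],[0,0,0]]' --hand '[1,1,1]'

```text
clock: 7.13
position: [538.2, -12.8, 68.4]
ee_rot: [-0.637, 0.771, -0.0, 0.0]
contact_force: [2.8, 0.8, 6.5]
gripper_width: -0.1
grasp_force: 3.4
```

Request:
apply_moves --delta_rot '[[0,0,0],[0,0,0],[0,0,0]]' --xyz '[[0,0,0.04],[0,0,0],[0,0,0]]' --hand '[1,1,1]'

```text
clock: 7.38
position: [538.3, -12.9, 68.2]
ee_rot: [-0.637, 0.771, -0.0, 0.0]
contact_force: [0.2, 0.2, 11.8]
gripper_width: 0.4
grasp_force: 5.6
```

Hard stop reached. I'll push a little harder, lift, and look at the rocker while moving over the square key.

Request:
apply_moves --delta_rot '[[0,0,0],[0,0,0],[0,0,0]]' --xyz '[[0,0,0.05],[0,0,0],[0,0,0]]' --hand '[1,1,1]'

```text
clock: 7.63
position: [538.4, -12.9, 68.0]
ee_rot: [-0.637, 0.771, -0.001, 0.0]
contact_force: [-2.1, 0.5, 18.5]
gripper_width: 0.0
grasp_force: 8.4
```

Request:
apply_moves --delta_rot '[[0,0,0],[0,0,0],[0,0,0],[0,0,0],[0,0,0],[0,0,0],[0,0,0],[0,0,0],[0,0,0],[0,0,0],[0,0,0],[0,0,0]]' --xyz '[[0,0,-0.8],[0,0,-0.8],[-0.65,0.113,0],[-0.65,0.113,0],[-0.65,0.113,0],[-0.65,0.113,0],[-0.65,0.113,0],[-0.65,0.113,0],[-0.65,0.113,0],[-0.65,0.113,0],[0,0,0],[0,0,0]]' --hand '[1,1,1,1,1,1,1,1,1,1,1,1]'

```text
clock: 8.63
position: [538.1, 118.7, 104.0]
ee_rot: [-0.637, 0.771, 0.001, -0.003]
contact_force: [-0.5, -0.4, -0.3]
gripper_width: 0.0
grasp_force: 0.0
```

```bash
python3 fit.py side wrist; python3 -c "
from h import *
p=eyes.get_image('side');a=p['frame'][:,:,::-1]
a=cv2.resize(a[190:280,270:390],(640,480))
w=cv2.resize(eyes.get_image('wrist')['frame'][:,:,::-1],(640,480))
cv2.imwrite('pics/c5.png',cv2.resize(np.hstack([a,w]),(800,300)))
for c in['side','scene']:
  p=eyes.get_image(c)
  for r in nets.masks_of('rocker',p)[:1]:
    X=cloud(p,r['region'])
    X=X[(X[:,2]>62)];u=(X[:,:2]-[516,-8.5])@[.982,-.19]
    for a in range(-30,30,6):
      k=(u>=a)&(u<a+6)
      if k.sum()>3: print(c,a,np.percentile(X[k,2],[50,90]).round(1),k.sum())
"
```

```text
side rocker 0.74 187 mean [509.1  -3.7  74.9] rect [513.7  -5.9  27.6  53.8  79.9] zmax 81.1
side square_key 0.67 150 mean [538.8 121.6  72.9] rect [540.  119.9  29.6  31.3  82.3] zmax 76.0
side round_key 0.71 142 mean [551.6 185.5  73.1] rect [552.6 184.8  28.1  29.4  73.9] zmax 76.3
side oblong_key 0.72 116 mean [526.   57.9  72.5] rect [528.2  57.8  43.2  17.   79. ] zmax 75.4
wrist rocker 0.96 2102 mean [513.5   1.5  73.8] rect [5.171e+02 1.000e-01 7.200e+00 5.160e+01 7.850e+01] zmax 79.6
wrist square_key 0.74 2241 mean [540.2 113.2  72.2] rect [540.3 115.7  24.9  27.8  79.6] zmax 74.4
wrist round_key 0.71 242 mean [554.1 188.7  72.3] rect [554.1 188.1  14.2   6.5  78.8] zmax 73.9
wrist oblong_key 0.68 3623 mean [528.1  53.3  72.3] rect [528.3  54.1  43.9  16.   79. ] zmax 75.0
side -30 [75.6 78.8] 33
side -24 [76.9 78.8] 24
side -18 [76.  78.1] 21
side -12 [75.4 76.3] 27
side -6 [76.5 78.2] 38
side 0 [75.4 77.1] 21
side 6 [70.5 72. ] 10
side 12 [70.2 71.4] 22
side 18 [69.6 70.2] 21
side 24 [68.  68.7] 5
scene -30 [77.2 78.1] 8
scene -24 [76.7 78.1] 32
scene -18 [75.4 76.7] 27
scene -12 [75.3 77. ] 26
scene -6 [75.8 78. ] 26
scene 0 [74.1 76.9] 44
scene 6 [71.4 74.1] 34
scene 12 [69.7 71.6] 29
scene 18 [68.3 70.5] 27
scene 24 [66.6 69.9] 13
```

View pics/c5.png

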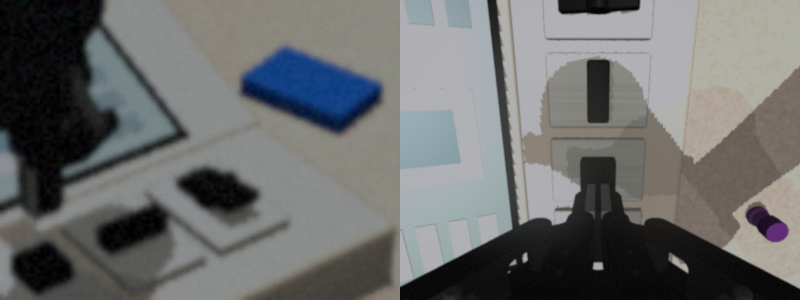

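The rocker now tips down at the far end. It travelled about 8 mm to a hard stop, as expected. In the wrist half of the view the tip, around (598,190), is lined up on the square key at (598,170). Next I press the square key.

Request:
apply_moves --delta_rot '[[0,0,0],[0,0,0],[0,0,0],[0,0,0],[0,0,0],[0,0,0],[0,0,0],[0,0,0],[0,0,0]]' --xyz '[[0,-0.08,0.4],[0,0,0.4],[0,0,0.3],[0,0,0.08],[0,0,0.08],[0,0,0.06],[0,0,0.06],[0,0,0],[0,0,0]]' --hand '[1,1,1,1,1,1,1,1,1]'

```text
clock: 10.18
position: [542.6, 118.8, 71.3]
ee_rot: [-0.637, 0.771, -0.0, 0.0]
contact_force: [-0.0, 0.1, 0.1]
gripper_width: -0.0
grasp_force: 0.0
```

Request:
apply_moves --delta_rot '[[0,0,0],[0,0,0],[0,0,0],[0,0,0]]' --xyz '[[0,0,0.05],[0,0,0.05],[0,0,0],[0,0,0]]' --hand '[1,1,1,1]'

```text
clock: 10.52
position: [542.7, 118.8, 68.9]
ee_rot: [-0.637, 0.771, -0.0, 0.001]
contact_force: [-1.0, 0.6, 3.2]
gripper_width: 0.2
grasp_force: 1.8
```

Request:
apply_moves --delta_rot '[[0,0,0],[0,0,0],[0,0,0],[0,0,0],[0,0,0]]' --xyz '[[0,0,0.05],[0,0,0.05],[0,0,0.05],[0,0,0],[0,0,0]]' --hand '[1,1,1,1,1]'

```text
clock: 10.93
position: [542.7, 118.8, 66.0]
ee_rot: [-0.637, 0.771, -0.0, 0.0]
contact_force: [-2.3, 1.0, 10.0]
gripper_width: -0.2
grasp_force: 5.1
```

Request:
apply_moves --delta_rot '[[0,0,0],[0,0,0],[0,0,0]]' --xyz '[[0,0,0.04],[0,0,0],[0,0,0]]' --hand '[1,1,1]'

```text
clock: 11.18
position: [542.8, 118.8, 66.0]
ee_rot: [-0.637, 0.771, -0.0, 0.001]
contact_force: [-5.4, 0.7, 15.4]
gripper_width: -0.0
grasp_force: 7.8
```

Request:
apply_moves --delta_rot '[[0,0,0],[0,0,0],[0,0,0]]' --xyz '[[0,0,0.04],[0,0,0],[0,0,0]]' --hand '[1,1,1]'

```text
clock: 11.43
position: [542.8, 118.8, 65.9]
ee_rot: [-0.637, 0.771, -0.001, 0.001]
contact_force: [-6.7, 0.8, 20.4]
gripper_width: 0.4
grasp_force: 10.4
```

Square key is home at z 66.0. Next is the round key.

Request:
apply_moves --delta_rot '[[0,0,0],[0,0,0],[0,0,0],[0,0,0],[0,0,0],[0,0,0],[0,0,0],[0,0,0]]' --xyz '[[0,0,-0.8],[0,0,-0.6],[-0.66,0.02,0],[-0.66,0.02,0],[-0.66,0.02,0],[-0.66,0.02,0],[0,0,0],[0,0,0]]' --hand '[1,1,1,1,1,1,1,1]'

```text
clock: 12.1
position: [552.5, 185.4, 96.5]
ee_rot: [-0.637, 0.77, 0.0, -0.001]
contact_force: [-0.5, -0.3, 0.0]
gripper_width: 0.2
grasp_force: 0.0
```

```bash
python3 fit.py side wrist
```

```text
side rocker 0.48 188 mean [508.7  -3.8  74.9] rect [514.8  -6.   28.2  54.1  80.1] zmax 80.0
side round_key 0.62 127 mean [550.3 186.2  73. ] rect [552.9 183.5  24.5  31.1  50.7] zmax 76.4
side oblong_key none
wrist rocker none
wrist round_key 0.63 2051 mean [552.4 177.   72.3] rect [552.6 178.2  22.9  28.7  78.6] zmax 74.2
wrist oblong_key 0.56 1426 mean [531.5  70.3  72.3] rect [531.5  70.   12.2  15.8  79.5] zmax 75.2
```

Request:
apply_moves --delta_rot '[[0,0,0],[0,0,0],[0,0,0],[0,0,0],[0,0,0],[0,0,0],[0,0,0],[0,0,0],[0,0,0]]' --xyz '[[0.08,0,0.4],[0,0,0.3],[0,0,0.2],[0,0,0.08],[0,0,0.08],[0,0,0.08],[0,0,0],[0,0,0],[0,0,0]]' --hand '[1,1,1,1,1,1,1,1,1]'

```text
clock: 13.35
position: [552.5, 181.8, 69.7]
ee_rot: [-0.637, 0.771, -0.0, 0.0]
contact_force: [-2.1, -2.2, 2.9]
gripper_width: -0.5
grasp_force: 1.4
```

Request:
apply_moves --delta_rot '[[0,0,0],[0,0,0],[0,0,0],[0,0,0]]' --xyz '[[0,0,0.06],[0,0,0.06],[0,0,0],[0,0,0]]' --hand '[1,1,1,1]'

```text
clock: 13.68
position: [552.7, 181.9, 66.6]
ee_rot: [-0.637, 0.771, -0.0, 0.0]
contact_force: [-2.2, -1.6, 4.5]
gripper_width: -0.4
grasp_force: 2.3
```

Request:
apply_moves --delta_rot '[[0,0,0],[0,0,0],[0,0,0]]' --xyz '[[0,0,0.06],[0,0,0],[0,0,0]]' --hand '[1,1,1]'

```text
clock: 13.93
position: [552.7, 181.9, 66.0]
ee_rot: [-0.637, 0.771, -0.0, 0.0]
contact_force: [-3.1, -1.6, 9.2]
gripper_width: 0.1
grasp_force: 4.8
```

Request:
apply_moves --delta_rot '[[0,0,0],[0,0,0],[0,0,0]]' --xyz '[[0,0,0.06],[0,0,0],[0,0,0]]' --hand '[1,1,1]'

```text
clock: 14.18
position: [552.8, 182.0, 65.9]
ee_rot: [-0.637, 0.771, -0.0, 0.0]
contact_force: [-5.8, -2.2, 16.7]
gripper_width: 0.0
grasp_force: 8.2
```

Request:
apply_moves --delta_rot '[[0,0,0],[0,0,0],[0,0,0],[0,0,0],[0,0,0],[0,0,0],[0,0,0],[0,0,0],[0,0,0],[0,0,0],[0,0,0],[0,0,0]]' --xyz '[[0,0,-0.4],[0,0,-0.8],[0,0,-0.9],[0,0,-0.9],[0,0,-0.9],[0,0,-0.9],[0,0.9,-0.9],[0,0.9,0],[0,0.9,0],[0,0.9,0],[0,0,0],[0,0,0]]' --hand '[1,1,1,1,1,1,1,1,1,1,1,1]'

```text
clock: 15.18
position: [463.7, 199.5, 206.0]
ee_rot: [-0.637, 0.771, 0.0, 0.001]
contact_force: [0.3, -0.5, -0.2]
gripper_width: -0.2
grasp_force: 0.0
```

```bash
python3 fit.py side scene; python3 -c "
from h import *
a=cv2.resize(eyes.get_image('side')['frame'][170:310,230:400,::-1],(485,400))
b=cv2.resize(eyes.get_image('scene')['frame'][200:320,270:440,::-1],(485,400))
cv2.imwrite('pics/f.png',cv2.resize(np.hstack([a,b]),(800,330)))"
```

```text
side rocker 0.6 162 mean [511.2  -3.2  74.6] rect [514.4  -5.7  25.3  50.4  74.8] zmax 80.7
side round_key 0.78 143 mean [551.4 185.8  73. ] rect [551.6 185.   27.2  29.7  82.3] zmax 76.2
side oblong_key 0.67 123 mean [526.7  59.4  73. ] rect [527.9  57.5  43.3  18.1  77.1] zmax 76.1
scene rocker 0.79 209 mean [512.9  -6.4  74.1] rect [515.9  -7.9  27.6  52.5  74.9] zmax 79.5
scene round_key 0.5 138 mean [554.1 183.8  72.7] rect [554.  183.5  29.4  27.6  49.2] zmax 76.0
scene oblong_key 0.72 123 mean [529.3  56.1  72.5] rect [528.2  55.1  45.3  16.8  77.8] zmax 76.6
```

View pics/f.png

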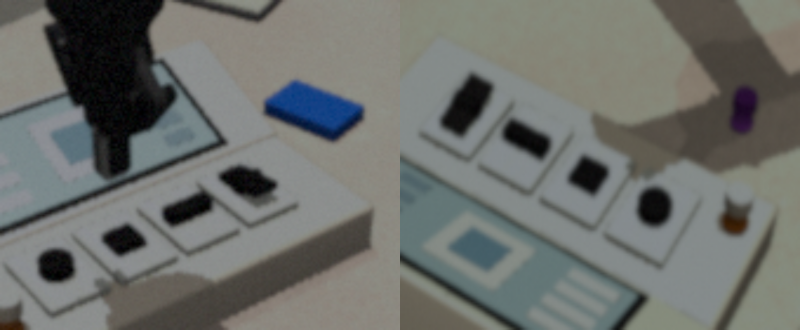

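In the last view (side left, scene right), the rocker is tipped on at (248,182) in the side half. In the scene half the square key is down at (588,175), the round key is back up at (655,205) and the vial is standing at (737,210). I'm handing in.

```bash
python3 -c "
from bench import arm
print(arm.job_done())"
```

```text
the job is handed in; nothing more can be done
None
```

I tipped the rocker fully on, latched the square key fully home, and pressed the round key home and let it spring back, in that order. I kept clear of the oblong key and the loose items, and handed the job in at about 15 s with the arm clear; it returned no verdict.

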